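# Set up the capping press: spacer pile and caps

### The arm

A 7-joint arm with a two-finger parallel gripper is mounted at the origin on the work surface. World frame = base frame: x ahead of the robot, y to its left, z up, the work surface at z = 0. Lengths are in m, angles in rad, forces in N, time in s.
With the tool pointing down it reaches from about 0.4 to 0.85 m from the base axis. Payload 10.4 kg.
Tool frame: the origin (TCP) lies on the centre line of the jaws, within the pads' length; the fingertips stand 19 mm ahead of it and the grasp point (between the pads) is the TCP; z points along the fingers, x is the direction in which the jaws open and shut, and the axes are right-handed (so a half turn about z gives the same grasp; the last joint's range is limited). The gripper opens to 85 mm and grips with 20 to 120 N. Pads are 22 mm wide; open, the fingers measure 114 mm over their backs; the gripper's body (76 mm by 85 mm) begins 54 mm behind the grasp point. The pads swing forward as they close: fully open they stand 13 mm farther back than shut.
Start: joints at [1.192, 0.332, -0.065, 1.46, 0.022, 1.35, -0.088], TCP at [0.218, -0.586, 0.25] pointing down, gripper open.
Joint ranges: [-2.6, 2.6], [-0.5, 2.12], [-1.47, 1.34], [0.16, 2.42], [-1.27, 4.41], [0.06, 2.06], [-2.6, 2.6]. Speed limits (rad/s): [2.22, 2.22, 2.79, 2.79, 3.14, 3.14, 3.14].

### API

Orientations are given as a unit quaternion [x, y, z, w].
In Python, from cell import r gives the robot as it stands. Calls block until the motion is done:
- r.reach(position, orientation): joint-space move of the TCP to a pose.
- r.move_linear(position, ori=None, rate=0.15, stop_force=None): straight line of the TCP; ori=None keeps the orientation; rate is the mean speed in m/s. With stop_force (N) it stops when the force on the tool has changed by that much, and returns True; else False.
- r.move_joints(angles): joint-space move.
- r.set_gripper(opening): finger opening in m; the grip force is fixed at half the most; returns when the fingers have stopped.
- r.pause(seconds).
- r.solve_ik(position, orientation): joint angles nearest the present ones, or None.
- r.snapshot(name): name is "side" or "top" or "wrist"; returns (picture, depth): 420x560x3 uint8, red, green, blue; 420x560 float32, m along the optical axis (not along the pixel's ray), 0 where there is no reading.
- r.get_calibration(name): a dict with "fovy" (degrees; the focal length in pixels is half the picture's height over the tangent of half this angle, whatever the lens; pixels are square), "cx", "cy" (the principal point, pixels), "D" ([k1, k2, p1, p2, k3] as OpenCV has them; the pictures are not rectified), "world_from_camera" (4x4, takes a point from camera to world coordinates). Camera axes: x right, y up, looking along -z (the intrinsics and any distortion apply to the point x, -y, -z); pixel columns grow to the right and rows downward; lengths in m; the calibration is good to about 2 mm. A picture is of the moment at which its call begins: read the wrist's pose just before it. get_calibration takes no time and is no camera call; for the wrist camera it gives the pose at the moment of the call.
A pose or a line that the arm cannot do raises r.PlanningError and nothing moves.
- r.finish_job(): hands the job in, once; it reports no verdict.
Readings, each from a call of its own:
- r.get_clock(): time.
- r.get_joint_pos(): joint angles.
- r.get_qd(): joint speeds.
- r.get_joint_efforts(): joint torques, N m.
- r.get_tool_pos(): TCP position.
- r.get_orientation(): TCP orientation.
- r.get_ft_force(): force on the tool from outside, world axes, zero at the start.
- r.get_ft_torque(): the same for the moment, N m.
- r.get_width(): finger opening in m.
Only numpy, scipy, OpenCV 4.12 (cv2) and the standard library are available. Lean on these libraries where they do the work, as an engineer would, in place of code of your own. Each camera call takes 0.05 s, during which the arm holds its last target. There are 200 camera calls.

### The job

Set up the capping press for the next bottle size: pick the loose caps off the press table and put them in the tip tray or hopper, and pile all the white spacer plates flat, centred and square on the table's mark, the longest at the bottom and each next one shorter; let go of each plate and press it down firmly with the fingertips for a moment to feel that it lies flat before adding the next. When the pile is done, tip the tray well up by its bar handle so that every cap ends in the hopper, and lower the tray level again. Leave the two bottles and the vial rack where they stand.

Things in the scene. Friction and masses are not known exactly. Their poses are not given: they have to be found in the camera images.
- press: Bench capping press, fixed to the counter: a grey base plate 260 (its x) x 240 (its y) x 12 mm, whose flat top is the press table. Origin on its underside below the pile mark; the plate reaches 130 mm either way in x, from -100 to +140 mm in y. A square column 36 mm wide, 302 mm high stands at x +95, y +115 mm, with the head and lever swung away beyond it (+y).
- pile_mark (a point): Centre of the rectangular mark (a dark outline 124 x 62 mm) on the top face of the press table, 12 mm above the counter. Its x axis runs along the mark's long side; z up.
- feeder: Cap feeder, fixed to the counter, 310 mm long (x) and 150 mm wide (y): on its robot side (-x) a hinged open tip tray, on its far side (+x) a steel hopper. Origin on the underside, directly below the tray's hinge; x points from the tray towards the hopper.
- tray (a joint): Hinge of the tip tray: 0 lying level, grows to 1.25 rad as its handle end is lifted and its open front end pours into the hopper. It falls back to 0 by its own weight, slightly damped. The tray weighs 0.3 kg.
- tray_hinge (a point): Point on the tray's hinge axis (which runs along feeder y), under the tray's open front edge, 105 mm above the counter.
- tray_in (a point): Centre of the tray's inner floor (moves with the tray): 109 mm above the counter when level. Inside 120 mm long (x), 100 mm wide (y), walls 40 mm high above the floor on three sides, open towards the hopper.
- tray_handle (a point): Middle of the tray's handle (moves with the tray): a round steel bar of 10 mm diameter along feeder y, 90 mm long, standing 45 mm clear of the tray's rear wall on two thin arms at its ends. From the hinge it lies 169 mm back and 22 mm up with the tray level. Can be pinched from above, and turns in the fingers as the tray tips.
- hopper_in (a point): Centre of the hopper's inner floor, 20 mm above the counter. Inside 138 mm (x) by 124 mm (y), open at the top; walls rise to 95 mm above the counter under the tray, 140 mm at the sides, 160 mm at the far end.
- plate1: White plastic spacer plate 116 (x) x 50 (y) x 12 mm (z), 66 g or so, lying on the counter at the start. Origin at the centre of its underside, x along its length. May be absent.
- plate2: White plastic spacer plate 100 (x) x 50 (y) x 12 mm (z), 57 g or so, lying on the counter at the start. Origin at the centre of its underside, x along its length. May be absent.
- plate3: White plastic spacer plate 84 (x) x 50 (y) x 12 mm (z), 48 g or so, lying on the counter at the start. Origin at the centre of its underside, x along its length. May be absent.
- plate4: White plastic spacer plate 68 (x) x 50 (y) x 12 mm (z), 39 g or so, lying on the counter at the start. Origin at the centre of its underside, x along its length. May be absent.
- cap1: Light wooden bottle cap, a block 28 x 28 x 30 mm (z) with a brass band round its foot, about 20 g. Origin at the centre of its underside. At the start it stands on the press table, about the mark. May be absent.
- cap2: Light wooden bottle cap, a block 28 x 28 x 30 mm (z) with a brass band round its foot, about 20 g. Origin at the centre of its underside. At the start it stands on the press table, about the mark. May be absent.
- cap3: Light wooden bottle cap, a block 28 x 28 x 30 mm (z) with a brass band round its foot, about 20 g. Origin at the centre of its underside. At the start it stands on the press table, about the mark. May be absent.
- cap4: Light wooden bottle cap, a block 28 x 28 x 30 mm (z) with a brass band round its foot, about 20 g. Origin at the centre of its underside. At the start it stands in the tip tray. May be absent.
- cap5: Light wooden bottle cap, a block 28 x 28 x 30 mm (z) with a brass band round its foot, about 20 g. Origin at the centre of its underside. At the start it stands in the tip tray. May be absent.
- cap6: Light wooden bottle cap, a block 28 x 28 x 30 mm (z) with a brass band round its foot, about 20 g. Origin at the centre of its underside. At the start it stands in the tip tray. May be absent.
- cap7: Light wooden bottle cap, a block 28 x 28 x 30 mm (z) with a brass band round its foot, about 20 g. Origin at the centre of its underside. At the start it stands in the tip tray. May be absent.
- amber_bottle: Bystander: amber glass bottle, 54 mm diameter, 120 mm high. Origin at the centre of its underside.
- metal_bottle: Bystander: aluminium bottle, 60 mm diameter, 150 mm high. Origin at the centre of its underside.
- vial_rack: Bystander: blue vial rack 80 x 150 x 47 mm. Origin at the centre of its underside.

How it is judged:
On the way, in this order (a step that is already met when the one before it is completed fails the run):
1. plate1 lies flat, centred and square on the pile (on the press table or a longer plate), let go of (horizontal distance between plate1 and pile_mark below 0.01 m and angle between the x axis of plate1 and the x axis of pile_mark, either way round below 0.14 rad and angle between plate1's own z axis and vertical below 0.05 rad and contact force between plate1 and press above 0.08 N and contact force between plate1 and the fingers below 0.05 N and linear speed of plate1 below 0.03 m/s), for 0.2 s.
2. plate1 is pressed down on the pile with the fingers, over 3 N, before the next is added (horizontal distance between plate1 and pile_mark below 0.01 m and angle between the x axis of plate1 and the x axis of pile_mark, either way round below 0.14 rad and angle between plate1's own z axis and vertical below 0.05 rad and contact force between plate1 and press above 3 N and contact force between plate1 and the fingers above 3 N), for 0.2 s.
3. plate2 lies flat, centred and square on the pile (on the press table or a longer plate), let go of (horizontal distance between plate2 and pile_mark below 0.01 m and angle between the x axis of plate2 and the x axis of pile_mark, either way round below 0.14 rad and angle between plate2's own z axis and vertical below 0.05 rad and (contact force between plate2 and press above 0.08 N or contact force between plate2 and plate1 above 0.08 N) and contact force between plate2 and the fingers below 0.05 N and linear speed of plate2 below 0.03 m/s), for 0.2 s.
4. plate2 is pressed down on the pile with the fingers, over 3 N, before the next is added (horizontal distance between plate2 and pile_mark below 0.01 m and angle between the x axis of plate2 and the x axis of pile_mark, either way round below 0.14 rad and angle between plate2's own z axis and vertical below 0.05 rad and (contact force between plate2 and press above 3 N or contact force between plate2 and plate1 above 3 N) and contact force between plate2 and the fingers above 3 N), for 0.2 s.
5. plate3 lies flat, centred and square on the pile (on the press table or a longer plate), let go of (horizontal distance between plate3 and pile_mark below 0.01 m and angle between the x axis of plate3 and the x axis of pile_mark, either way round below 0.14 rad and angle between plate3's own z axis and vertical below 0.05 rad and (contact force between plate3 and press above 0.08 N or contact force between plate3 and plate1 above 0.08 N or contact force between plate3 and plate2 above 0.08 N) and contact force between plate3 and the fingers below 0.05 N and linear speed of plate3 below 0.03 m/s), for 0.2 s.
6. plate3 is pressed down on the pile with the fingers, over 3 N, before the next is added (horizontal distance between plate3 and pile_mark below 0.01 m and angle between the x axis of plate3 and the x axis of pile_mark, either way round below 0.14 rad and angle between plate3's own z axis and vertical below 0.05 rad and (contact force between plate3 and press above 3 N or contact force between plate3 and plate1 above 3 N or contact force between plate3 and plate2 above 3 N) and contact force between plate3 and the fingers above 3 N), for 0.2 s.
7. plate4 lies flat, centred and square on the pile (on the press table or a longer plate), let go of (horizontal distance between plate4 and pile_mark below 0.01 m and angle between the x axis of plate4 and the x axis of pile_mark, either way round below 0.14 rad and angle between plate4's own z axis and vertical below 0.05 rad and (contact force between plate4 and press above 0.08 N or contact force between plate4 and plate1 above 0.08 N or contact force between plate4 and plate2 above 0.08 N or contact force between plate4 and plate3 above 0.08 N) and contact force between plate4 and the fingers below 0.05 N and linear speed of plate4 below 0.03 m/s), for 0.2 s.
8. plate4 is pressed down on the pile with the fingers, over 3 N, before the next is added (horizontal distance between plate4 and pile_mark below 0.01 m and angle between the x axis of plate4 and the x axis of pile_mark, either way round below 0.14 rad and angle between plate4's own z axis and vertical below 0.05 rad and (contact force between plate4 and press above 3 N or contact force between plate4 and plate1 above 3 N or contact force between plate4 and plate2 above 3 N or contact force between plate4 and plate3 above 3 N) and contact force between plate4 and the fingers above 3 N), for 0.2 s.
9. the tray is tipped up by 0.8 rad or more (value of joint tray above 0.8 rad), for 0.2 s.
At the end, for the whole second after the job is handed in: Every plate present lies flat (within 0.05 rad) in one pile on the mark, longest lowest, each centre within 10 mm of the mark's centre and its length within 0.14 rad of the mark's; every cap present lies inside the hopper; the tray is back down (below 0.08 rad); all at rest (horizontal distance between each of plate1, plate2, plate3, plate4 and pile_mark below 0.01 m and angle between the x axis of each of plate1, plate2, plate3, plate4 and the x axis of pile_mark, either way round below 0.14 rad and angle between each of plate1, plate2, plate3, plate4's own z axis and vertical below 0.05 rad and linear speed of each of plate1, plate2, plate3, plate4 below 0.03 m/s and height (world z) of each of plate1, plate2, plate3, plate4 below 0.055 m and z of each of plate2, plate3, plate4 in the frame of plate1 above 0.009 m and z of each of plate3, plate4 in the frame of plate2 above 0.009 m and z of plate4 in the frame of plate3 above 0.009 m and x of cap1 in the frame of hopper_in between -0.075 and 0.075 m and y of cap1 in the frame of hopper_in between -0.065 and 0.065 m and z of cap1 in the frame of hopper_in between -0.005 and 0.1 m and linear speed of each of cap1, cap2, cap3, cap4, cap5, cap6, cap7 below 0.05 m/s and x of cap2 in the frame of hopper_in between -0.075 and 0.075 m and y of cap2 in the frame of hopper_in between -0.065 and 0.065 m and z of cap2 in the frame of hopper_in between -0.005 and 0.1 m and x of cap3 in the frame of hopper_in between -0.075 and 0.075 m and y of cap3 in the frame of hopper_in between -0.065 and 0.065 m and z of cap3 in the frame of hopper_in between -0.005 and 0.1 m and x of cap4 in the frame of hopper_in between -0.075 and 0.075 m and y of cap4 in the frame of hopper_in between -0.065 and 0.065 m and z of cap4 in the frame of hopper_in between -0.005 and 0.1 m and x of cap5 in the frame of hopper_in between -0.075 and 0.075 m and y of cap5 in the frame of hopper_in between -0.065 and 0.065 m and z of cap5 in the frame of hopper_in between -0.005 and 0.1 m and x of cap6 in the frame of hopper_in between -0.075 and 0.075 m and y of cap6 in the frame of hopper_in between -0.065 and 0.065 m and z of cap6 in the frame of hopper_in between -0.005 and 0.1 m and x of cap7 in the frame of hopper_in between -0.075 and 0.075 m and y of cap7 in the frame of hopper_in between -0.065 and 0.065 m and z of cap7 in the frame of hopper_in between -0.005 and 0.1 m and value of joint tray below 0.08 rad); the robot touches nothing.
It fails at once if the amber bottle is shifted by more than 30 mm (distance of amber_bottle from where it was at the start of the episode above 0.03 m).
It fails at once if the metal bottle is shifted by more than 30 mm (distance of metal_bottle from where it was at the start of the episode above 0.03 m).
It fails at once if the vial rack is shifted by more than 30 mm (distance of vial_rack from where it was at the start of the episode above 0.03 m).
Of plate1, plate2, plate3, plate4 only 3 to 4 are there at a start; the rules pass over those that are not, and their reading is None.
Of cap1, cap2, cap3 only 2 to 3 are there at a start; the rules pass over those that are not, and their reading is None.
Of cap4, cap5, cap6, cap7 only 2 to 4 are there at a start; the rules pass over those that are not, and their reading is None.
At some moment in a run one of plate4, cap1 may be knocked a few centimetres aside while the robot is not near it.
Once in a run the grip may slacken for a moment while it holds something.
It also fails if it takes over 210 s, if anything falls off the work surface, if the arm or the gripper's body presses on something with over 40 N, if the wrist force passes 120 N, or if a joint passes its speed limit or range.

## Working session

There is one attempt and no reset: what is moved stays moved. The work goes in short steps, each a Python script; the robot and the scene stay as the last script left them, time stands still between calls to the robot, and variables do not carry over. Pictures are saved under pics/ and viewed, about 12 in all and at most 16, crops included, and the job is handed in when it is done.

```bash
ls; mkdir -p pics; python3 - <<'E'
from cell import r
import cv2,numpy as np
for n in("top","side"):
    p,d=r.snapshot(n); cv2.imwrite(f"pics/{n}0.png",p[:,:,::-1]); np.save(f"pics/{n}0.npy",d)
    print(n,r.get_calibration(n))
print(r.get_tool_pos(),r.get_orientation(),r.get_clock())
E
```

```text
pics
top {'fovy': 56.96517731013611, 'cx': 277.855310274801, 'cy': 209.40324908351812, 'D': array([0.02494155, 0.        , 0.        , 0.        , 0.        ]), 'world_from_camera': array([[ 0.02083399,  0.99047153, -0.13613265,  0.45850191],
       [-0.99976403,  0.0198019 , -0.00893142, -0.01634639],
       [-0.00615063,  0.1362866 ,  0.99065036,  1.04441117],
       [ 0.        ,  0.        ,  0.        ,  1.        ]])}
side {'fovy': 51.98213003734512, 'cx': 276.51629702921093, 'cy': 210.66371239783024, 'D': array([0.00597056, 0.        , 0.        , 0.        , 0.        ]), 'world_from_camera': array([[-0.88718828,  0.2887665 , -0.35987618,  0.27439462],
       [-0.46120746, -0.57796493,  0.67323415,  0.6202003 ],
       [-0.01358834,  0.76326302,  0.64594498,  0.68644757],
       [ 0.        ,  0.        ,  0.        ,  1.        ]])}
[ 0.21759351 -0.58558689  0.24960992] [ 8.21070498e-01 -5.70826479e-01 -5.07846716e-04 -3.30548668e-04] 0.1
```

View pics/top0.png

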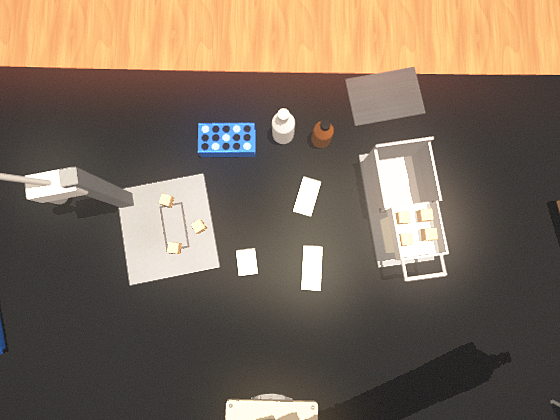

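View pics/side0.png

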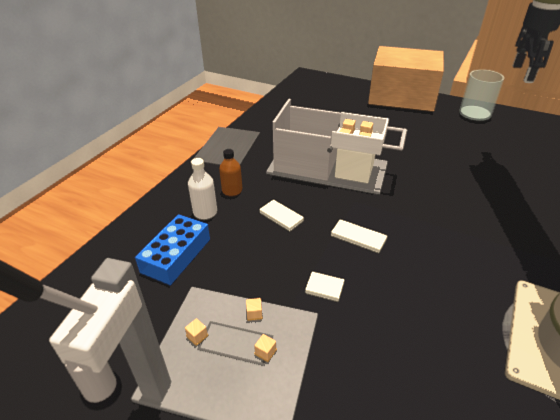

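Three plates lie at about (307,196), (312,268) and (247,262). Three caps are on the table, at (167,201), (199,227) and (174,248). Four are in the tray at about (418,227), and the handle bar is near (427,277). I'll measure these now.

```bash
cat > h.py <<'E'
import cv2,numpy as np
from cell import r
def K(n):
    c=r.get_calibration(n); f=210/np.tan(np.radians(c['fovy']/2))
    return np.array([[f,0,c['cx']],[0,f,c['cy']],[0,0,1.]]),c['D'],c['world_from_camera']
def snap(n,save=None):
    k,D,T=K(n); p,d=r.snapshot(n)
    if save: cv2.imwrite(f"pics/{save}.png",p[:,:,::-1])
    return p,d,(k,D,T)
def px2w(uv,z,cal):
    """pixels (N,2) -> world points on plane z"""
    k,D,T=cal
    q=cv2.undistortPoints(np.float64(uv).reshape(-1,1,2),k,D).reshape(-1,2)
    v=np.c_[q[:,0],-q[:,1],-np.ones(len(q))]@T[:3,:3].T
    return T[:3,3]+v*((z-T[2,3])/v[:,2])[:,None]
def w2px(P,cal):
    k,D,T=cal
    c=(np.float64(P).reshape(-1,3)-T[:3,3])@T[:3,:3]
    return cv2.projectPoints(c*[1,-1,-1],np.zeros(3),np.zeros(3),k,D)[0].reshape(-1,2)
def cloud(d,cal):
    """world xyz per pixel from depth"""
    k,D,T=cal; v,u=np.mgrid[:d.shape[0],:d.shape[1]]
    q=cv2.undistortPoints(np.stack([u,v],-1).reshape(-1,1,2).astype(float),k,D).reshape(-1,2)
    c=np.c_[q[:,0],-q[:,1],-np.ones(len(q))]*d.reshape(-1,1)
    return (c@T[:3,:3].T+T[:3,3]).reshape(*d.shape,3)
def ortho(p,z,x0,x1,y0,y1,cal,s=2000):
    """top-down view at plane z: up=+x, left=+y, s px per m"""
    h,w=int((x1-x0)*s),int((y1-y0)*s); v,u=np.mgrid[:h,:w]
    P=np.stack([x1-v/s,y1-u/s,np.full(u.shape,z)],-1)
    m=w2px(P,cal).astype(np.float32).reshape(h,w,2)
    return cv2.remap(p,m[...,0],m[...,1],cv2.INTER_CUBIC)
def rect(mask,z,cal,amin=60):
    """min-area rects in the world plane z of blobs: (cx,cy,long,short,angle of long axis)"""
    out=[]
    for c in cv2.findContours(mask.astype(np.uint8),cv2.RETR_EXTERNAL,cv2.CHAIN_APPROX_NONE)[0]:
        if cv2.contourArea(c)<amin: continue
        b=cv2.boxPoints(cv2.minAreaRect((px2w(c[:,0,:],z,cal)[:,:2]*1000).astype(np.float32)))/1000
        e=[b[1]-b[0],b[2]-b[1]]; e.sort(key=np.linalg.norm)
        out.append((*b.mean(0),np.linalg.norm(e[1]),np.linalg.norm(e[0]),np.arctan2(e[1][1],e[1][0])))
    return out
E
python3 - <<'E'
from h import *
np.set_printoptions(precision=4,suppress=True)
p,d,cal=snap("top"); W=cloud(d,cal)
g=p.min(2)
m=(g>190)&(W[...,2]>.005)&(W[...,2]<.02)&(W[...,0]>.3)
for q in rect(m,.012,cal): print("plate",np.round(q,4))
hsv=cv2.cvtColor(p,cv2.COLOR_RGB2HSV)
m=(W[...,2]>.036)&(W[...,2]<.05)&(hsv[...,1]>60)&(W[...,1]>.1)&(W[...,0]>.3)
for q in rect(m,.042,cal,20): print("cap",np.round(q,4))
m=(W[...,2]>.130)&(W[...,2]<.15)&(hsv[...,1]>60)&(W[...,1]<-.2)
for q in rect(m,.139,cal,20): print("traycap",np.round(q,4))
for n in [(428,275),(434,277),(422,277),(440,276)]: print(n,W[n[1],n[0]])
o=ortho(p,.012,.33,.63,.13,.43,cal,1800); cv2.imwrite("pics/o1.png",o[:,:,::-1])
o=ortho(p,.127,.30,.66,-.42,-.2,cal,1600); cv2.imwrite("pics/o2.png",o[:,:,::-1])
a=cv2.hconcat([cv2.resize(cv2.imread("pics/o1.png"),(540,540)),cv2.resize(cv2.imread("pics/o2.png")[:540],(330,540))])
cv2.imwrite("pics/o12.png",a[:,:800]); print(a.shape)
for u,v in [(378,152),(432,140),(380,268),(404,262),(442,252)]: print((u,v),W[v,u])
E
```

```text
plate [ 0.4666 -0.3084  0.0471  0.0157 -1.4075]
plate [0.4592 0.074  0.0676 0.0496 0.1476]
plate [ 0.4475 -0.0984  0.1155  0.0504 -0.0386]
plate [ 0.6385 -0.0831  0.0993  0.0496 -0.2733]
plate [0.5452 0.2885 0.2573 0.2366 0.2163]
plate [ 0.6824 -0.3246  0.1304  0.0679  0.1579]
cap [ 0.786   0.1561  0.1104  0.0836 -1.5372]
(428, 275) [ 0.4379 -0.3581  0.1319]
(434, 277) [ 0.4301 -0.4233 -0.0007]
(422, 277) [ 0.433  -0.3442  0.132 ]
(440, 276) [ 0.4331 -0.4387  0.0002]
(540, 870, 3)
(378, 152) [ 0.7356 -0.2532  0.1095]
(432, 140) [ 0.7529 -0.3682  0.1563]
(380, 268) [ 0.4503 -0.2817 -0.0003]
(404, 262) [ 0.4664 -0.3041  0.1312]
(442, 252) [ 0.4916 -0.3934  0.129 ]
```

View pics/o1.png

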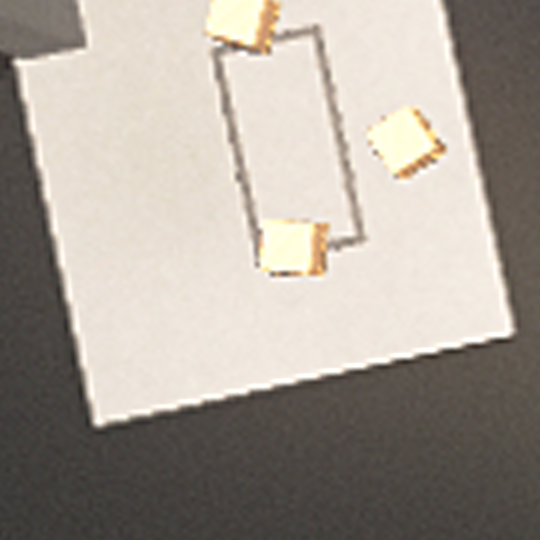

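View pics/o2.png

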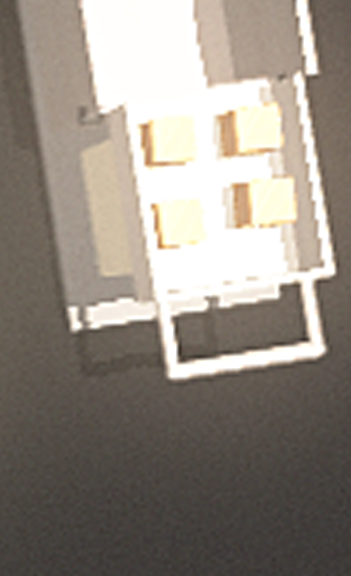

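Lengths 116, 99 and 68 mm mean plates 1, 2 and 4 are there and plate 3 is absent. In the rectified views the mark's corners (213,50), (318,28) and (364,240) give a centre of about (.5494,.2695) and a yaw of .215. The table edges agree. The handle ends (172,375) and (323,350) give a mid-point of (.4335,-.355) and a feeder yaw of about .168. The caps come first.

```bash
cat >> h.py <<'E'
MARK=np.array([.5494,.2695]); MYAW=.215
FYAW=.168; HANDLE=np.array([.4335,-.3547]); F=np.array([[np.cos(FYAW),-np.sin(FYAW)],[np.sin(FYAW),np.cos(FYAW)]])
HINGE=HANDLE+F@[.169,0]; HOPPER=HINGE+F@[.076,0]
def Q(a,xy):
    """tool down, jaws opening along world angle a (mod pi, kept near the radial direction)"""
    az=np.arctan2(xy[1],xy[0]); a=az+(a-az+np.pi/2)%np.pi-np.pi/2
    return np.array([np.cos(a/2),np.sin(a/2),0,0])
def to(xy,z,a): r.reach([*xy,z],Q(a,xy))
def lin(xy,z,rate=.15,sf=None): return r.move_linear([*xy,z],rate=rate,stop_force=sf)
def look():
    p,d,cal=snap("top"); return p,cloud(d,cal),cal
def caps():
    p,W,cal=look(); L=(W[...,:2]-MARK)@np.array([[np.cos(MYAW),-np.sin(MYAW)],[np.sin(MYAW),np.cos(MYAW)]])
    m=(W[...,2]>.034)&(W[...,2]<.055)&(abs(L[...,0])<.128)&(L[...,1]>-.098)&(L[...,1]<.135)
    return [q for q in rect(m,.042,cal,15) if q[2]<.06]
def plates():
    p,W,cal=look(); m=(p.min(2)>170)&(W[...,2]>.004)&(W[...,2]<.025)&(W[...,0]>.3)
    return [q for q in rect(m,.012,cal) if .04<q[3]<.058 and .06<q[2]<.125]
E
python3 - <<'E'
from h import *
for c in caps(): print(np.round(c,4))
p,W,cal=look()
# stereo-free check: top z of caps, and Q reachability
print(HINGE,HOPPER)
for xy,z,a in[(MARK,.03,MYAW),(HOPPER,.115,FYAW),(HANDLE,.127,FYAW),(HANDLE+F@[.11,0],.27,FYAW)]: print(r.solve_ik([*xy,z],Q(a,xy)))
E
```

```text
[0.492  0.2619 0.0289 0.0274 1.4495]
[0.5495 0.2013 0.0286 0.0278 0.6277]
[0.6167 0.2895 0.0296 0.0274 1.2692]
[ 0.6108  0.3912  0.0478  0.028  -0.6011]
[ 0.60012068 -0.32644137] [ 0.67505068 -0.31373334]
[ 0.13775735  0.70230304 -0.8906015   1.66878755  0.6090957   1.07126125
 -0.72611569]
[ 0.65232207  0.7274398  -0.45897561  1.21697174  0.31399969  1.26565514
  0.36949043]
[ 0.96164002  0.32554562 -0.42001462  1.76277517  0.1480666   1.08440058
  0.65974107]
[ 0.82359502  0.38880045 -0.45729864  1.37500146  0.17020378  1.41658296
  0.53789837]
```

```bash
cat >> h.py <<'E'
def docap(i):
    cs=[c for c in caps() if c[2]<.038]; print("seen",np.round(cs,4).tolist())
    if not cs: return
    c=min(cs,key=lambda c:c[0]); xy=np.array(c[:2]); a=c[4]
    az=np.arctan2(xy[1],xy[0]); a=az+(a-az+np.pi/4)%(np.pi/2)-np.pi/4
    r.set_gripper(.06); to(xy,.22,a); lin(xy,.09,.2)
    print("hit",lin(xy,.035,.08,6),r.get_tool_pos())
    r.set_gripper(0); print("w",r.get_width())
    lin(xy,.2,.2); print("w lifted",r.get_width())
    d=HOPPER+F@[0,(-.022,.022,0)[i]]
    to(d,.26,FYAW); print("w over",r.get_width())
    if r.get_width()<.02: return
    lin(d,.118,.2); r.set_gripper(.05); lin(d,.26,.25); print("t",r.get_clock())
E
python3 - <<'E'
from h import *
docap(0)
p,d,c=snap("top","t1")
print(np.round([c for c in caps() if c[2]<.038],4).tolist())
E
```

```text
seen [[0.492000013589859, 0.26170000433921814, 0.029400000348687172, 0.027400000020861626, 1.4494999647140503], [0.5494999885559082, 0.2012999951839447, 0.028599999845027924, 0.027799999341368675, 0.6276999711990356], [0.616599977016449, 0.2892000079154968, 0.02930000051856041, 0.027799999341368675, 1.3122999668121338]]
hit False [0.49217767 0.26199586 0.03529294]
w 0.02668716147554813
w lifted 0.026552876148726014
w over 0.0267644307234845
t 10.975
[[0.5493999719619751, 0.2012999951839447, 0.028599999845027924, 0.027799999341368675, 0.6247000098228455], [0.616599977016449, 0.2892000079154968, 0.02930000051856041, 0.027799999341368675, 1.3122999668121338]]
```

View pics/t1.png

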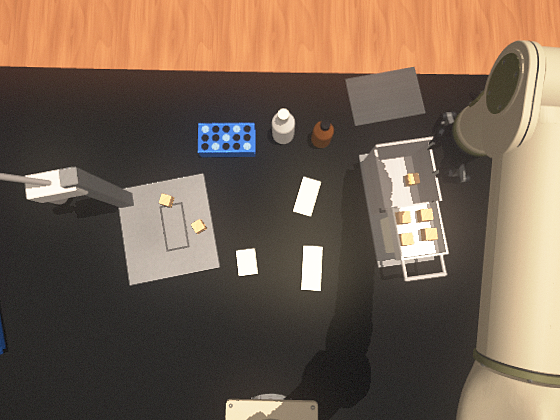

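The first cap is in the hopper at (411,179), and the other two are still on the table.

```bash
python3 - <<'E'
from h import *
docap(1); docap(2)
p,d,c=snap("top","t2")
print(np.round([c for c in caps() if c[2]<.038],4).tolist()); print(np.round(plates(),4).tolist())
E
```

```text
seen [[0.5493999719619751, 0.20149999856948853, 0.028300000354647636, 0.02810000069439411, -0.9994999766349792], [0.6166999936103821, 0.28949999809265137, 0.029600000008940697, 0.027400000020861626, 1.2691999673843384], [0.6164000034332275, 0.39910000562667847, 0.037300001829862595, 0.03539999946951866, -1.3071000576019287]]
hit False [0.54952871 0.2017507  0.03532897]
w 0.02679122218905777
w lifted 0.02688214661348315
w over 0.02709814058982086
t 20.1667
seen [[0.6166999936103821, 0.2896000146865845, 0.02850000001490116, 0.027699999511241913, 1.308500051498413]]
hit False [0.61685896 0.28987491 0.0353622 ]
w 0.02724327548882687
w lifted 0.02703980752435728
w over 0.02705104399357808
t 29.6917
[]
[[0.45910000801086426, 0.07400000095367432, 0.06700000166893005, 0.04989999905228615, 0.15230000019073486], [0.4474000036716461, -0.09799999743700027, 0.11509999632835388, 0.04989999905228615, -0.031199999153614044], [0.5494999885559082, 0.2700999975204468, 0.11180000007152557, 0.0494999997317791, 0.2175000011920929], [0.6424999833106995, -0.3301999866962433, 0.06800000369548798, 0.0502999983727932, -1.3926000595092773], [0.6384999752044678, -0.08330000191926956, 0.09929999709129333, 0.049400001764297485, -0.2732999920845032], [0.7195000052452087, -0.3181999921798706, 0.06870000064373016, 0.05640000104904175, -1.414199948310852]]
```

View pics/t2.png

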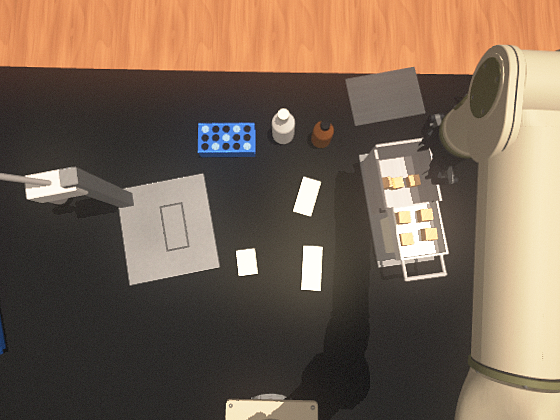

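The table is clear, and the mark is now seen whole at (.5495,.2701) with yaw .2175. Plate 1 is next.

```bash
sed -i 's/^MARK=.*/MARK=np.array([.5495,.2700]); MYAW=.217/' h.py; cat >> h.py <<'E'
def pick(L):
    q=[q for q in plates() if abs(q[2]-L)<.006 and np.hypot(*(np.array(q[:2])-MARK))>.06 and q[1]>-.2]
    print("plate",np.round(q,4).tolist())
    xy=np.array(q[0][:2]); a=q[0][4]+np.pi/2
    r.set_gripper(.064); to(xy,.16,a); lin(xy,.05,.2)
    print("hit",lin(xy,.005,.05,4),r.get_tool_pos()[2])
    z=r.get_tool_pos()[2]+.004; lin(xy,z,.05)
    r.set_gripper(.02); print("w",r.get_width()); lin(xy,.13,.15); print("w lifted",r.get_width())
    return z
def place(z,ztop):
    to(MARK,.16,MYAW+np.pi/2); print("w over",r.get_width())
    if r.get_width()<.04: return print("LOST")
    lin(MARK,ztop+z+.025,.2)
    print("hit",lin(MARK,ztop+z-.012,.03,3),r.get_tool_pos()[2]-ztop-z)
    r.set_gripper(.064); r.pause(.3); lin(MARK,.16,.1)
def press(ztop):
    r.set_gripper(0); lin(MARK,ztop+.045,.2)
    print("press",lin(MARK,ztop+.004,.03,12),r.get_tool_pos()[2]-ztop)
    r.pause(.5); print(np.round(r.get_ft_force(),2)); lin(MARK,.2,.12)
    print("t",r.get_clock())
E
python3 - <<'E'
from h import *
z=pick(.116)
print(np.round(r.get_ft_force(),2)); open("z","w").write(str(z))
E
```

```text
plate [[0.44749999046325684, -0.09809999912977219, 0.1151999980211258, 0.049300000071525574, -0.04129999876022339]]
hit True 0.012995231366403185
w 0.048068119529992626
w lifted 0.04839033175583441
[-0.53  0.68 -0.67]
```

```bash
python3 - <<'E'
from h import *
z=float(open("z").read())
place(z,.012)
p,d,c=snap("side","s1"); 
press(.024)
to(np.array([.45,-.05]),.25,0)
p,d,c=snap("top","t3"); print(np.round(plates(),4).tolist())
o=ortho(p,.024,.45,.65,.17,.37,c,2500); cv2.imwrite("pics/o3.png",o[:,:,::-1])
E
```

```text
w over 0.04869866019530453
hit True 0.00019154015674799352
press True 0.019236396891190714
[-1.53 -2.17  7.24]
t 44.45
[[0.6424999833106995, -0.3301999866962433, 0.06800000369548798, 0.0502999983727932, -1.3926000595092773], [0.6384999752044678, -0.08330000191926956, 0.09929999709129333, 0.049400001764297485, -0.2732999920845032], [0.7195000052452087, -0.3181999921798706, 0.06870000064373016, 0.05640000104904175, -1.414199948310852]]
```

View pics/o3.png

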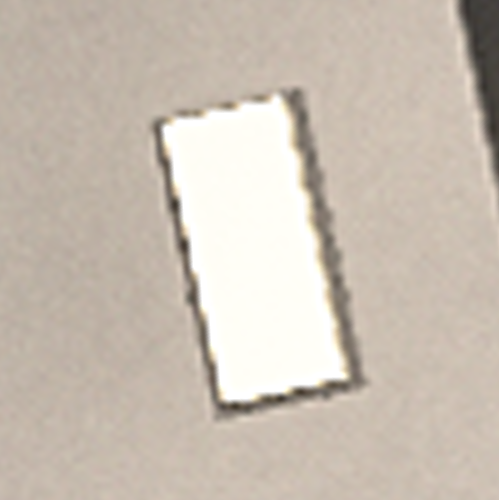

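Plate 1 sits centred within 2 mm at (255,250), square to the mark. The press read 7 N, held for 0.5 s. Plate 2 is next.

```bash
cat >> h.py <<'E'
def pile(zt):
    p,W,cal=look(); m=(p.min(2)>150)&(W[...,2]>zt-.006)&(W[...,2]<zt+.01)&(np.hypot(W[...,0]-MARK[0],W[...,1]-MARK[1])<.075)
    for q in rect(m,zt,cal): print("pile",np.round(q,4),"err mm",np.round((np.array(q[:2])-MARK)*1000,1))
E
python3 - <<'E'
from h import *
z=pick(.0995); place(z,.024)
if r.get_width()>.05:
    press(.036)
    r.set_gripper(.064); to(np.array([.5,-.3]),.3,0)
    snap("top","t4"); pile(.036); print(np.round(plates(),4).tolist())
E
```

```text
plate [[0.6385999917984009, -0.08330000191926956, 0.09960000216960907, 0.049400001764297485, -0.2743000090122223]]
hit True 0.013145994358333458
w 0.048435777586606166
w lifted 0.04846385881255358
w over 0.04838221311264546
hit True -2.9911753249886597e-05
press True 0.01923095997621247
[-2.34 -0.96  7.85]
t 59.0667
pile [0.5494 0.2686 0.0991 0.0506 0.2183] err mm [-0.1 -1.4]
[[0.45910000801086426, 0.07400000095367432, 0.06719999760389328, 0.04960000142455101, 0.1476999968290329], [0.6424999833106995, -0.3301999866962433, 0.06800000369548798, 0.0502999983727932, -1.3926000595092773], [0.7195000052452087, -0.3181999921798706, 0.06870000064373016, 0.05640000104904175, -1.414199948310852]]
```

View pics/t4.png

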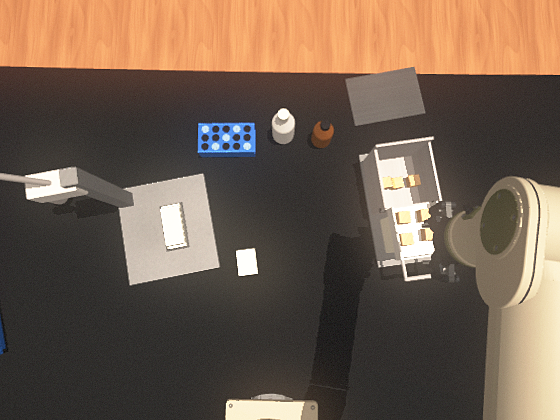

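Plate 2 is centred within 1.5 mm, with the ledge of plate 1 even at both ends around (174,226). Plate 4 is still at (247,262).

```bash
python3 - <<'E'
from h import *
z=pick(.0675); place(z,.036)
if r.get_width()>.05:
    press(.048)
    to(np.array([.4,-.3]),.3,FYAW)
    pile(.048)
    r.set_gripper(.05)
    snap("top","t5"); snap("side","s5"); print(np.round(r.get_tool_pos(),4))
E
```

```text
plate [[0.45899999141693115, 0.07400000095367432, 0.06700000166893005, 0.049800001084804535, 0.15230000019073486]]
hit True 0.01300284895103081
w 0.04812835145116746
w lifted 0.04789059810320045
w over 0.04844740934615754
hit True 0.00011426885612315224
press True 0.019226707671826715
[-0.96 -1.53  7.39]
t 74.4083
pile [0.5495 0.2685 0.0672 0.0509 0.2209] err mm [-0.  -1.5]
[ 0.4 -0.3  0.3]
```

View pics/s5.png

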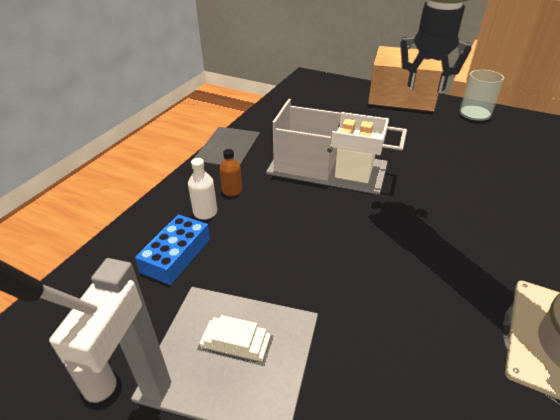

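The pile of three is centred and flat at about (235,338). Now I'll pinch the handle and tip the tray.

```bash
cat >> h.py <<'E'
def arc(a,b,n,rate):
    for f in np.linspace(a,b,n+1)[1:]:
        x=-.169*np.cos(f)+.022*np.sin(f); z=.169*np.sin(f)+.022*np.cos(f)
        r.move_linear([*(HINGE+F@[x,0]),.105+z],rate=rate)
E
python3 - <<'E'
from h import *
r.set_gripper(.04); to(HANDLE,.21,FYAW)
print("hit",lin(HANDLE,.127,.08,6),r.get_tool_pos()); r.set_gripper(0); print("w",r.get_width(),np.round(r.get_ft_force(),1))
arc(0,.3,3,.1); print("w",r.get_width(),np.round(r.get_ft_force(),1))
arc(.3,.7,4,.1); print("w",r.get_width(),np.round(r.get_ft_force(),1))
snap("side","s6")
E
```

```text
hit False [ 0.43381929 -0.35489128  0.12755797]
w 0.00757482472756299 [5.6 0.8 0.2]
w 0.007871423424057866 [ 8.1 -1.2 -6. ]
w 0.007652126747862603 [-8.1 -0.8  4. ]
```

View pics/s6.png

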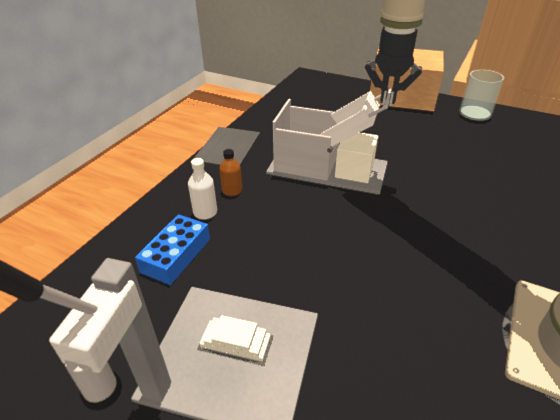

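The tray is tipped to about 0.7 rad, and the fingers hold the bar at (388,98). I'll carry on up, then lower it.

```bash
python3 - <<'E'
from h import *
arc(.7,1.15,5,.1); print("w",r.get_width(),np.round(r.get_ft_force(),1),r.get_tool_pos())
r.pause(1.0); snap("top","t7")
arc(1.15,.02,10,.1); print("w",r.get_width(),np.round(r.get_ft_force(),1))
r.set_gripper(.04); r.pause(.3); lin(HANDLE,.25,.1); r.reach([.3,-.5,.3],Q(-1.03,[.3,-.5])); r.pause(.3)
p,d,c=snap("top","t8"); pile(.048); print(r.get_clock())
a=np.hstack([cv2.resize(cv2.imread(f"pics/{n}.png")[115:295,340:480],(400,514)) for n in("t7","t8")]); cv2.imwrite("pics/c8.png",a)
W=cloud(d,c); h=w2px([[*HANDLE,.132]],c)[0].round().astype(int); print("handle",W[h[1]-3:h[1]+4,h[0]][:,2])
E
```

```text
w 0.0077104416155728776 [-6.3 -1.6 10.7] [ 0.55191717 -0.33555146  0.26986449]
w 0.007511961017205744 [ 6.8 -3.4 -1.8]
pile [0.5493 0.2685 0.0677 0.0509 0.2186] err mm [-0.2 -1.5]
91.1083
handle [ 1.30611675e-01  1.33411631e-01  1.30693742e-01  1.31944578e-01
 -3.12495391e-05 -1.96101522e-03 -3.73380278e-04]
```

View pics/c8.png

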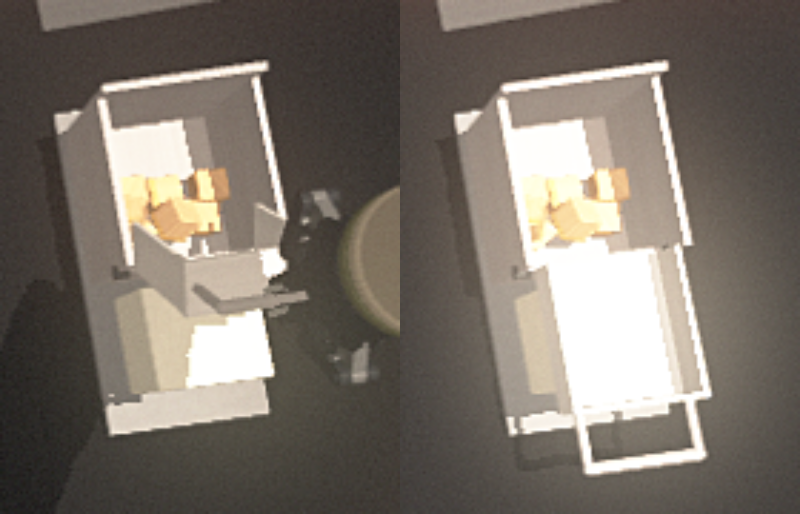

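The tray is level and empty, and the caps lie in the hopper. I'll check for strays and the heap height before handing in.

```bash
python3 - <<'E'
from h import *
p,d,c=snap("top"); W=cloud(d,c); L=(W[...,:2]-HOPPER)@F
m=(abs(L[...,0])<.06)&(abs(L[...,1])<.055); print("max z",W[...,2][m].max())
s=p[125:215,360:450]; cv2.imwrite("pics/c9.png",cv2.resize(s,(800,600) if 0 else (600,600),interpolation=cv2.INTER_CUBIC)[:,:,::-1])
E
```

```text
max z 0.08790140904833887
```

View pics/c9.png

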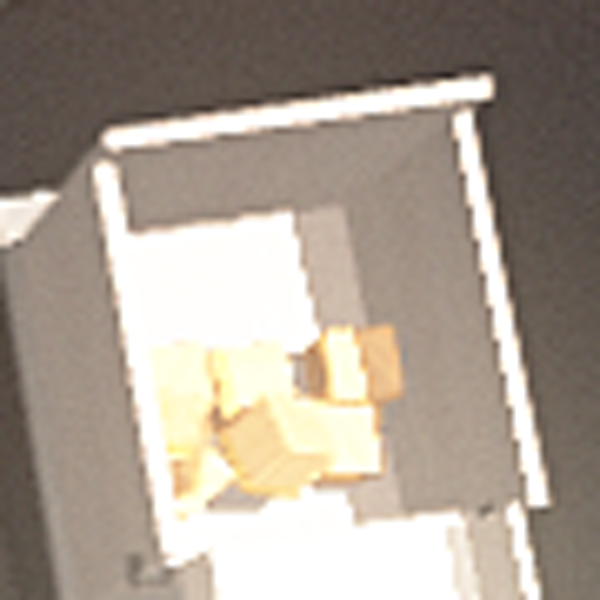

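View pics/t8.png

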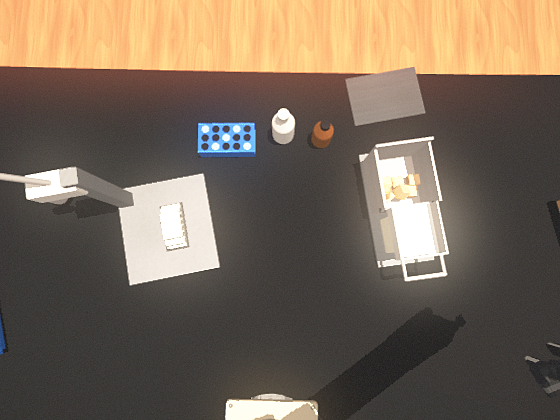

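The counter and tray show no stray caps. The heap sits below the rim (top at most 88 mm), and the bottles and rack look unmoved.

```bash
python3 -c "
from h import *
r.finish_job(); print(r.get_clock())"
```

```text
the job is handed in; nothing more can be done
the job is handed in; nothing more can be done
```

I cleared the press table, built the pile, tipped the tray and handed the job in at about 91 s; the hand-in itself reported no verdict.

- **Caps:** I put the three loose caps straight into the hopper. The four in the tray went in when I tipped it to about 1.15 rad. I then lowered it level and let go.
- **Plates:** Plates 1, 2 and 4 were present and plate 3 was absent. I stacked them longest at the bottom, let go of each one, then pressed it with about 7–8 N for half a second.

**Last checks:**
- **Pile:** the top plate is 1.5 mm off the mark and square to it within 0.01 rad. When they were placed, plate 2 was within 1.5 mm and plate 1 within about 2 mm.
- **Tray:** it is empty and level, with the handle back at its starting height.
- **Hopper:** the caps lie in a low heap, at most 88 mm above the counter. I could pick out only about six of the seven in the pictures. The seventh is most likely hidden in the heap, because none lies anywhere else in view.
- **Bottles and vial rack:** they stand where they were at the start.

No check failed or disagreed, and I saw no grip slip or knocked object.

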